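# Clip the grabber probe to the battery post

## Robot

A 7-joint arm with a two-finger parallel gripper is mounted at the origin on the work surface. World frame = base frame: x ahead of the robot, y to its left, z up, the work surface at z = 0. Lengths are in m, angles in degrees, forces in N, time in s.
With the tool pointing down it reaches from about 0.425 to 0.875 m from the base axis. Payload 4.7 kg.
Tool frame: the origin (TCP) lies at the very end of the fingers, on their centre line; the grasp point (between the pads) lies 19 mm behind it (env.grip_point_offset is the distance from the TCP to the grasp point, in m); z points along the fingers, y is the line along which they close (so a half turn about z gives the same grasp; the last joint's range is limited). The gripper opens to 87 mm and grips with 3 to 60 N. Pads are 19 mm wide; open, the fingers measure 117 mm over their backs; the gripper's body (75 mm by 190 mm) begins 51 mm behind the grasp point.
Start: joints at [-62.561, 18.392, -4.016, 83.108, 1.295, 78.541, -3.26], TCP at [0.291, 0.581, 0.223] pointing down, gripper open.
Joint ranges: [-163.93, 163.93], [-17.29, 119.83], [-79.2, 71.16], [3.27, 140.29], [-89.18, 269.18], [5.43, 117.66], [-154.24, 154.24]. Speed limits (degrees/s): [147.25, 147.25, 180, 180, 180, 180, 180].

## Interface

Orientations are given as [roll, pitch, yaw] about the fixed x, y, z axes, in that order (R = Rz(yaw) Ry(pitch) Rx(roll)).
In Python, from cell import env gives the robot as it stands.
- The arm moves only by the tool jog_arm, never from a script. Its argument "motion" is a list of rows, each an object of numbers: "x", "y", "z": the shift along the tool's x, y, z in cm; "ax", "ay", "az": the turn, a rotation vector about the tool's x, y, z in degrees. In form: [{"x": .., "y": .., "z": .., "ax": .., "ay": .., "az": ..}, ...]. A call has exactly 5 rows; each row shifts and turns the commanded pose from where the row before left it, along the tool's axes as they then stand; what a row does not reach is not made up. A row lasts 1/10 s, in which the tool goes at most 50 mm and 8.59 degrees, less where a joint would pass 70% of its speed; a pose out of reach is approached as far as the arm can. A call is refused whole if a number of a shift passes 5 or a number of a turn 8.59, either way. A call with a gripper value outside its range is refused whole. "claw" is the gripper command: -1 is shut, 1 is fully open, values between are in proportion, set as the call begins (left out, the last holds). The fingers move at their own pace and stop on an object; "squeeze" is the grip in N (left out, the last holds). Time passes only in rows, so rows that do not move let the fingers close, or fill a call up. It gives the time, the measured TCP pose, the force, the opening and the grip force at its end, in the units of the state.
- env.get_obs(): the state, without advancing time (a new reading comes with each control period).
- env.read_camera(name): name is "side" or "top" or "wrist"; returns the picture (420x560x3 uint8, red, green, blue); there is no depth.
- env.camera_params(name): a dict with "fx", "fy", "cx", "cy" (pixels), "k1" (the pictures are not rectified: a ray, as slopes to the right and down, at radius r is drawn at 1 + k1 r^2 times it, then the intrinsics apply), "extrinsics" (4x4, takes a point from world to camera coordinates). Camera axes: x right, y up, looking along -z (the intrinsics and any distortion apply to the point x, -y, -z); pixel columns grow to the right and rows downward; lengths in m; the calibration is good to about 2 mm. A picture is of the moment at which its call begins: read the wrist's pose just before it. camera_params takes no time and is no camera call; for the wrist camera it gives the pose at the moment of the call.
- env.sign_off(): hands the job in; it is judged then, once.
The state is a dict: "time_s": time; "qpos": joint angles; "joint_velocities": joint speeds; "effort": joint torques, N m; "tool_pos": TCP position; "tool_rot": TCP orientation; "force": force on the tool from outside, world axes, zero at the start; "wrist_torque": the same for the moment, N m; "grip_width": finger opening in m; "grasp_force": force on a finger pad.
Only numpy, scipy, OpenCV 4.12 (cv2) and the standard library are available. Lean on these libraries where they do the work, as an engineer would, in place of code of your own. Each camera call takes 0.05 s, during which the arm holds its last target. There are 200 camera calls.

## Task

Squeeze the grabber probe's plunger so that its hook comes out, bring the probe to the battery module with the bare post, and hook that post from the side, going in gently by feel until the post is fully in the hook. Then let go so that the spring draws the hook shut on the post, and leave the probe lying flat on the module's deck. Let the hook press on the post only lightly (a few newtons, under 8 N) and nothing press hard on the module, and leave the other things on the bench where they are.

Things in the scene. Friction and masses are not known exactly. Their poses are not given: they have to be found in the camera images.
- probe: Grabber probe: black test clip with a steel hook, 105 mm long, 75 g, lying flat on its base. Origin under it at bench level; x runs forward to the hook, y left, z up. Barrel: 18 mm wide, 16 mm high, x -5 to 65 mm. Two upright paddles stand on it, to be squeezed together from outside with the fingertips above the barrel; that pushes the hook out of the nose.
- front_paddle (a point): Centre of the front face of the front paddle, 16 mm ahead of and 40 mm above the probe's origin. The paddle is fast to the barrel: 24 mm wide (y), 5 mm thick, from the barrel's top (16 mm) up to 56 mm above the probe's underside.
- rear_paddle (a point): Centre of the rear face of the rear paddle (24 mm wide, 5 mm thick, top at 56 mm), the end of the sprung plunger. It lies 32 mm behind the probe's origin when free, 16 mm behind when fully pressed: the faces to squeeze are 48 mm apart free, 32 mm pressed.
- plunger (a joint): Travel of the sprung plunger in m: 0 free (hook drawn in), 0.016 fully pressed (hook out). The spring pushes back with 2.5 N at 0, 8 N at 0.016, and draws the hook in when let go. With the post seated in the hook's pocket it comes to rest at about 0.0045; with the post only caught on the barb at about 0.007.
- hook: Steel hook, fast to the plunger; origin mid pocket on the cross bar. A flat J, 8 mm high (5 to 13 mm above the probe's underside), open to the probe's left: shank at probe y -7 to -3 mm, cross bar y -7 to +10 mm, 4 mm thick, and at its end (y 7 to 10 mm) a barb pointing 2.5 mm back to the nose. Nose to cross bar: 3.5 mm free, 19.5 mm pressed. The post, seated, has probe y +1 to +3 mm.
- nose (a point): Centre line of the probe at the front face of its barrel: x = 65, y = 0, z = 9 mm in the probe's frame.
- module: Battery module to be probed, fixed: white deck 12 mm thick with ONE bare round steel post, 8 mm across, top 22 mm over the deck; bank of cells 38 mm high behind. Origin at bench level under the middle of the post's slot; x points to the cells, y left. The deck spans x -110 to +40, y -62 to +62 mm, clear but for the post.
- slot (a point): Middle of the post's slot, at the deck's top (12 mm above the bench). This is not the post: the post is clamped anywhere along the slot, at module x = 0 and y from -30 to +30 mm, differently each time and not reported; it has to be seen or felt for. It stands firm against light pushes.
- other_module: A second module (same size, axes and deck) whose post wears a black tapered boot, 22 mm wide at the foot, 34 mm tall: not to be probed. Origin at bench level under its post.
- screwdriver: black-handled screwdriver lying on the bench (bystander). Origin: about its middle.
- tape_roll: white ring (tape core), 90 mm across, 18 mm high, lying flat (bystander). Origin: centre of its underside.
- spare_cell: single steel battery cell standing up, 18 mm across, 65 mm tall (bystander). Origin: centre of its underside.
- bolt: steel bolt standing on its head, head 20 mm across, 35 mm tall (bystander). Origin: centre of its underside.
- screw_tray: grey open tray 90 x 120 x 30 mm (bystander). Origin: centre of its underside.
- mug: white mug, 76 mm across, 90 mm tall (bystander). Origin: centre of its underside.
- flux_jar: small jar, 44 mm across, 55 mm tall (bystander). Origin: centre of its underside.
There are look-alikes about, which are no part of the job. Leave any blue or yellow look-alike of the probe alone.

How it is judged (in metres and radians):
On the way:
1. the plunger is squeezed (hook at least 11 mm out) with the probe's nose within 60 mm of the slot of the module with the bare post (value of joint plunger above 0.011 m and distance between nose and slot below 0.06 m), for 0.1 s.
At the end, for the whole second after the job is handed in: The post sits clamped in the hook's pocket (plunger at rest between 3 and 6 mm, nose 0 to 10 mm short of the slot line and between 38 mm right and 34 mm left of its middle); the probe lies flat on the deck (tilt under 0.12 rad, nose 17 to 26 mm above the bench), at rest (value of joint plunger between 0.003 and 0.006 m and x of nose in the frame of module between -0.01 and 0 m and y of nose in the frame of module between -0.038 and 0.034 m and z of nose in the frame of module between 0.017 and 0.026 m and angle between probe's own z axis and vertical below 0.12 rad and linear speed of probe below 0.01 m/s and angular speed of probe below 0.1 rad/s); the robot touches nothing.
It fails at once if the hook presses on the post or module with more than 8 N (contact force between hook and module above 8 N).
It fails at once if the probe pushes on the module or its post with more than 20 N (contact force between probe and module above 20 N).
It fails at once if the robot pushes on the module with more than 20 N (contact force between any of the fingers, the arm and module above 20 N).
It fails at once if a bystander is moved by more than 25 mm (distance of any of screwdriver, tape_roll, spare_cell, bolt, screw_tray, mug, flux_jar from where it was at the start of the episode above 0.025 m).
It also fails if it takes over 42 s, if anything falls off the work surface, if the arm or the gripper's body presses on something with over 40 N, if the wrist force passes 120 N, or if a joint passes its speed limit or range.

## Working session

There is one attempt and no reset: what is moved stays moved. The work goes in short steps, Python scripts to look and compute and a tool call to move; the robot and the scene stay as the last step left them, time stands still between calls to the robot, and variables do not carry over. Pictures are saved under pics/ and viewed, at most 10 in all, crops included, and the job is handed in when it is done.

Besides the shell and the picture viewer there is one more tool, called after "Emit:" as a command line: name --argument value ..., lists and objects as JSON in quotes. jog_arm: Moves the arm, as the interface text tells. Its arguments: {"type":"object","properties":{"motion":{"type":"array"},"claw":{"type":"number"},"squeeze":{"type":"number"}},"required":["motion"]}

```bash
ls; mkdir -p pics
cat > h.py <<'E'
import numpy as np, cv2
from cell import env
from scipy.spatial.transform import Rotation as R
def shot(n,f):
    p=env.camera_params(n); im=env.read_camera(n); cv2.imwrite(f'pics/{f}.png',im[:,:,::-1]); np.save(f'pics/{f}.npy',{'p':p},allow_pickle=True); return im,p
def ray(p,u,v):
    xd=(u-p['cx'])/p['fx']; yd=(v-p['cy'])/p['fy']; x,y=xd,yd
    for _ in range(20):
        s=1+p['k1']*(x*x+y*y); x,y=xd/s,yd/s
    E=np.array(p['extrinsics']); Rm,t=E[:3,:3],E[:3,3]
    return -Rm.T@t, Rm.T@np.array([x,-y,-1.])
def onz(p,u,v,z):
    o,d=ray(p,u,v); return o+d*(z-o[2])/d[2]
def proj(p,P):
    E=np.array(p['extrinsics']); c=E[:3,:3]@np.array(P)+E[:3,3]; x,y=c[0]/-c[2],-c[1]/-c[2]
    s=1+p['k1']*(x*x+y*y); return p['cx']+p['fx']*x*s,p['cy']+p['fy']*y*s
def load(f): return np.load(f'pics/{f}.npy',allow_pickle=True).item()['p']
E
python3 - <<'E'
from h import *
a,_=shot('top','top0'); b,_=shot('side','side0')
s=env.get_obs(); print(s['tool_pos'],s['tool_rot'],s['time_s'],env.grip_point_offset)
print(onz(load('top0'),280,210,0), onz(load('side0'),280,210,0))
E
```

```text
pics
[0.29111498 0.58059081 0.22155174] [-1.79899390e+02  4.83490019e-03  1.53376864e+02] 0.1 0.0187
[ 0.51405604 -0.00159568  0.        ] [0.5291823  0.05708505 0.        ]
```

View pics/top0.png

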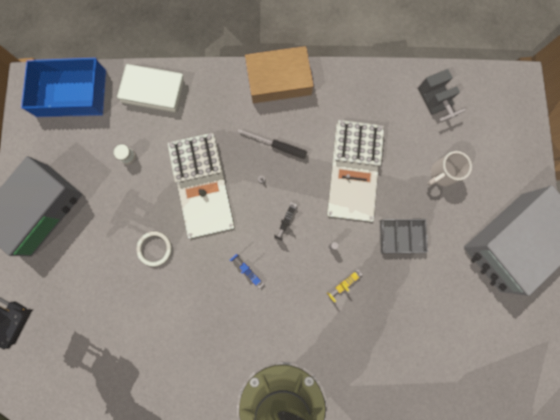

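View pics/side0.png

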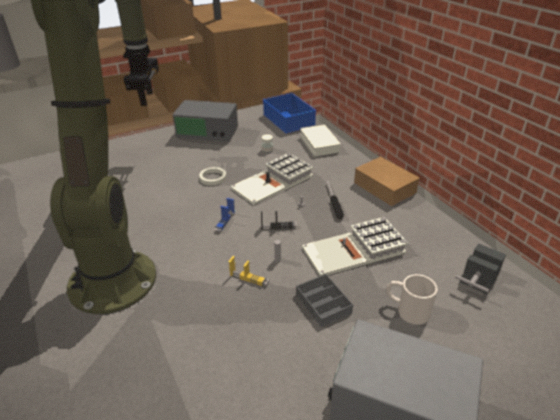

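The top view shows three probe shapes: black at (287,222), blue at (247,271) and yellow at (346,287). Black is the one described. Of the two modules, the left one's slot at (203,190) holds a dark boot, while the right one's at (355,175) shows a bare post. I'll confirm both in one crop.

Run:
```python
import cv2,numpy as np
a=cv2.imread('pics/top0.png');b=cv2.imread('pics/side0.png')
c=cv2.resize(a[155:250,260:390],None,fx=6,fy=6,interpolation=2)[:300*2,:780]
cv2.imwrite('pics/crop1.png',c)
```

```text
(no output)
```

View pics/crop1.png

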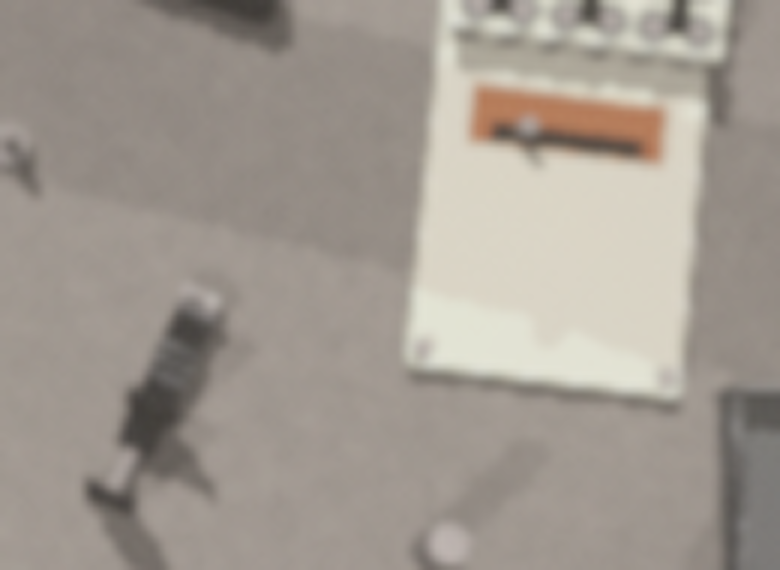

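The crop confirms a bare steel post at top-view pixel (348,176), near the left end of the slot. The black probe's hook end is at about (293,204) and its rear paddle at about (278,238). The bolt stands at (334,246).

Run:
```python
from h import *
p=load('top0')
c=lambda u,v,z:onz(p,260+u/6-.4,155+v/6-.4,z)
L=c(410,370,.012);Rr=c(682,400,.012);print('corners',L,Rr,np.linalg.norm(L-Rr))
d=(L-Rr)[:2];print('module yaw',np.degrees(np.arctan2(d[1],d[0]))-90)
print('slot ends',c(495,132,.012),c(640,148,.012),'posttop',c(528,122,.034))
print('hook',c(202,293,.009),'rear paddle top',c(108,492,.056),'barrel rear',c(132,440,.016),'bolt',c(447,545,.035))
```

```text
corners [ 0.49438056 -0.12987422  0.012     ] [ 0.47959299 -0.25222772  0.012     ] 0.12324387797068885
module yaw -6.8913081197892865
slot ends [ 0.60271776 -0.17167603  0.012     ] [ 0.59492156 -0.23789938  0.012     ] posttop [ 0.60247321 -0.18274329  0.034     ]
hook [ 0.53042503 -0.03743463  0.009     ] rear paddle top [0.43873096 0.00599549 0.056     ] barrel rear [ 0.46399006 -0.00511377  0.016     ] bolt [ 0.41536677 -0.14085385  0.035     ]
```

```bash
cat >> h.py <<'E'
def plan(tx,ty,tz,tyaw,n,start=None):
    """rows (cm, deg in tool axes) from the measured pose to a straight-down pose"""
    s=env.get_obs(); P=np.array(s['tool_pos']); Rm=R.from_euler('xyz',s['tool_rot'],degrees=True)
    if start is not None: P=np.array(start[:3]); Rm=R.from_euler('xyz',[180,0,start[3]],degrees=True)
    T=R.from_euler('xyz',[180,0,tyaw],degrees=True); d=(np.array([tx,ty,tz])-P)/n; w=(Rm.inv()*T).as_rotvec(degrees=True)/n
    for i in range(n):
        print([*np.round(Rm.inv().apply(d)*100,2)],[*np.round(w,2)]); Rm=Rm*R.from_rotvec(w,degrees=True)
E
python3 - <<'E'
from h import *
plan(.458,-.003,.16,64.7,15)
E
```

```text
[np.float64(-2.74), np.float64(-2.98), np.float64(0.42)] [np.float64(-0.01), np.float64(0.01), np.float64(5.91)]
[np.float64(-3.03), np.float64(-2.68), np.float64(0.42)] [np.float64(-0.01), np.float64(0.01), np.float64(5.91)]
[np.float64(-3.29), np.float64(-2.35), np.float64(0.41)] [np.float64(-0.01), np.float64(0.01), np.float64(5.91)]
[np.float64(-3.52), np.float64(-2.0), np.float64(0.41)] [np.float64(-0.01), np.float64(0.01), np.float64(5.91)]
[np.float64(-3.7), np.float64(-1.63), np.float64(0.41)] [np.float64(-0.01), np.float64(0.01), np.float64(5.91)]
[np.float64(-3.85), np.float64(-1.24), np.float64(0.41)] [np.float64(-0.01), np.float64(0.01), np.float64(5.91)]
[np.float64(-3.96), np.float64(-0.84), np.float64(0.41)] [np.float64(-0.01), np.float64(0.01), np.float64(5.91)]
[np.float64(-4.02), np.float64(-0.43), np.float64(0.41)] [np.float64(-0.01), np.float64(0.01), np.float64(5.91)]
[np.float64(-4.05), np.float64(-0.01), np.float64(0.41)] [np.float64(-0.01), np.float64(0.01), np.float64(5.91)]
[np.float64(-4.03), np.float64(0.41), np.float64(0.41)] [np.float64(-0.01), np.float64(0.01), np.float64(5.91)]
[np.float64(-3.96), np.float64(0.82), np.float64(0.41)] [np.float64(-0.01), np.float64(0.01), np.float64(5.91)]
[np.float64(-3.86), np.float64(1.22), np.float64(0.41)] [np.float64(-0.01), np.float64(0.01), np.float64(5.91)]
[np.float64(-3.71), np.float64(1.62), np.float64(0.41)] [np.float64(-0.01), np.float64(0.01), np.float64(5.91)]
[np.float64(-3.52), np.float64(1.99), np.float64(0.41)] [np.float64(-0.01), np.float64(0.01), np.float64(5.91)]
[np.float64(-3.3), np.float64(2.34), np.float64(0.41)] [np.float64(-0.01), np.float64(0.01), np.float64(5.91)]
```

Emit:
jog_arm --motion '[{"x": -2.7,"y": -3.0,"z": 0.4,"az": 5.9},{"x": -3.0,"y": -2.7,"z": 0.4,"az": 5.9},{"x": -3.3,"y": -2.35,"z": 0.4,"az": 5.9},{"x": -3.5,"y": -2.0,"z": 0.4,"az": 5.9},{"x": -3.7,"y": -1.6,"z": 0.4,"az": 5.9}]' --claw 1

```text
$.motion[0]: bad value
```

Emit:
jog_arm --motion '[{"x": -3.85,"y": -1.25,"z": 0.4,"az": 5.9},{"x": -3.95,"y": -0.85,"z": 0.4,"az": 5.9},{"x": -4.0,"y": -0.4,"z": 0.4,"az": 5.9},{"x": -4.05,"y": 0,"z": 0.4,"az": 5.9},{"x": -4.0,"y": 0.4,"z": 0.4,"az": 5.9}]'

```text
$.motion[0]: bad value
```

Emit:
jog_arm --motion '[{"x": -3.95,"y": 0.8,"z": 0.4,"az": 5.9},{"x": -3.85,"y": 1.2,"z": 0.4,"az": 5.9},{"x": -3.7,"y": 1.6,"z": 0.4,"az": 5.9},{"x": -3.5,"y": 2.0,"z": 0.4,"az": 5.9},{"x": -3.3,"y": 2.35,"z": 0.4,"az": 5.9}]'

```text
$.motion[0]: bad value
```

Emit:
jog_arm --motion '[{"x": 0},{"x": 0},{"x": 0},{"x": 0},{"x": 0}]'

```text
$.motion[0]: bad value
```

Run:
```python
from h import *
s=env.get_obs(); print(s['tool_pos'],s['tool_rot'],s['time_s'],s['force'])
a,p=shot('wrist','w0')
```

```text
[0.29111498 0.58059081 0.22155174] [-1.79899390e+02  4.83490019e-03  1.53376864e+02] 0.1 [-0.15606515 -0.05473025  0.95723582]
```

View pics/w0.png

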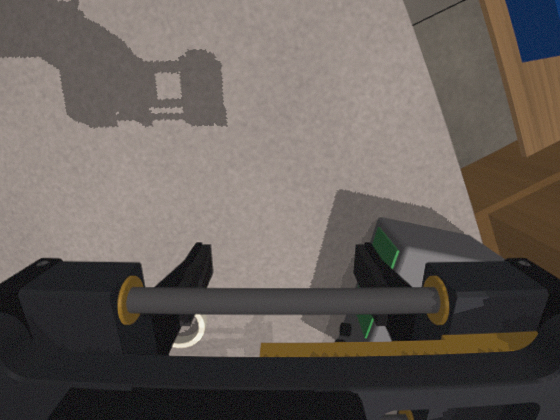

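The picture was taken from the unmoved start pose, because the calls were refused: each row needs all six numbers. It shows that the fingers appear at the bottom, at rows 240–330.

Emit:
jog_arm --motion '[{"x": -2.7,"y": -3.0,"z": 0.4,"ax": 0,"ay": 0,"az": 5.9},{"x": -3.0,"y": -2.7,"z": 0.4,"ax": 0,"ay": 0,"az": 5.9},{"x": -3.3,"y": -2.35,"z": 0.4,"ax": 0,"ay": 0,"az": 5.9},{"x": -3.5,"y": -2.0,"z": 0.4,"ax": 0,"ay": 0,"az": 5.9},{"x": -3.7,"y": -1.6,"z": 0.4,"ax": 0,"ay": 0,"az": 5.9}]' --claw 1

```text
time_s: 0.65
tool_pos: [0.3467, 0.3851, 0.2022]
tool_rot: [-180.0, 0.0, 123.6]
force: [0.8, -0.1, 0.7]
grip_width: 0.0868
grasp_force: 0.0
```

Emit:
jog_arm --motion '[{"x": -3.85,"y": -1.25,"z": 0.4,"ax": 0,"ay": 0,"az": 5.9},{"x": -3.95,"y": -0.85,"z": 0.4,"ax": 0,"ay": 0,"az": 5.9},{"x": -4.0,"y": -0.4,"z": 0.4,"ax": 0,"ay": 0,"az": 5.9},{"x": -4.05,"y": 0,"z": 0.4,"ax": 0,"ay": 0,"az": 5.9},{"x": -4.0,"y": 0.4,"z": 0.4,"ax": 0,"ay": 0,"az": 5.9}]'

```text
time_s: 1.15
tool_pos: [0.4024, 0.1912, 0.1824]
tool_rot: [180.0, -0.0, 94.1]
force: [0.0, -0.7, 0.1]
grip_width: 0.0867
grasp_force: 0.0
```

Emit:
jog_arm --motion '[{"x": -3.95,"y": 0.8,"z": 0.4,"ax": 0,"ay": 0,"az": 5.9},{"x": -3.85,"y": 1.2,"z": 0.4,"ax": 0,"ay": 0,"az": 5.9},{"x": -3.7,"y": 1.6,"z": 0.4,"ax": 0,"ay": 0,"az": 5.9},{"x": -3.5,"y": 2.0,"z": 0.4,"ax": 0,"ay": 0,"az": 5.9},{"x": -3.3,"y": 2.35,"z": 0.4,"ax": 0,"ay": 0,"az": 5.9}]'

```text
time_s: 1.65
tool_pos: [0.4581, -0.0026, 0.1624]
tool_rot: [180.0, -0.0, 64.6]
force: [1.7, -0.0, -0.4]
grip_width: 0.0868
grasp_force: 0.0
```

Run:
```python
from h import *
s=env.get_obs(); print(s['tool_pos'],s['tool_rot'],s['time_s'],s['force'])
a,p=shot('wrist','w1')
for z in (0,): print([np.round(onz(p,u,v,z),3) for u,v in((280,10),(280,240))])
for P in ((.5304,-.0374,.009),(.4387,.006,.056),(.6025,-.1827,.034)): print(proj(p,P))
```

```text
[ 0.45806858 -0.00255227  0.1624148 ] [ 1.79992268e+02 -3.40434571e-02  6.46306545e+01] 1.65 [ 1.66596468 -0.04427056 -0.43861882]
[array([0.532, 0.163, 0.   ]), array([ 0.429, -0.055,  0.   ])]
(np.float64(356.1590627305575), np.float64(193.51251836703582))
(np.float64(261.29856622079234), np.float64(206.31012184325382))
(np.float64(463.1331853231527), np.float64(283.5755988090314))
```

View pics/w1.png

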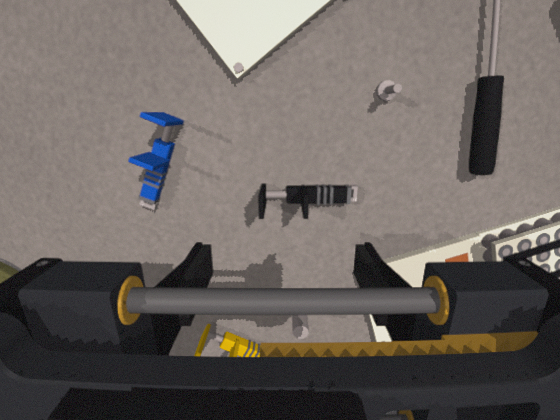

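The wrist view shows the black probe lying horizontally, with its hook end at (356,193), rear paddle at (262,200) and front paddle at (306,205). That agrees with the projections from the top view. Next I'll refine its line numerically.

Run:
```python
from h import *
p=load('w1'); im=cv2.imread('pics/w1.png'); g=im.max(2)
E=np.array(p['extrinsics']); print('cam',np.round(-E[:3,:3].T@E[:3,3],3))
for c in range(256,364,3):
    r=np.where(g[180:222,c]<60)[0]+180; print(c,(r.min(),r.max(),len(r)) if len(r) else '-',end=' | ')
print()
for x,y,yaw in ((.4655,-.0067,-25.3),):
  Rz=R.from_euler('z',yaw,degrees=True)
  for q in ((-5,9,16),(-5,-9,16),(65,9,16),(65,-9,16),(72.5,1,13),(-32,12,56),(-32,-12,56),(-32,-12,18),(16,12,56),(16,-12,56)):
    print(q,np.round(proj(p,Rz.apply(np.array(q)/1000)+[x,y,0]),1))
```

```text
cam [0.493 0.074 0.324]
256 - | 259 (np.int64(193), np.int64(217), 25) | 262 (np.int64(184), np.int64(218), 35) | 265 (np.int64(185), np.int64(205), 19) | 268 - | 271 - | 274 - | 277 - | 280 - | 283 - | 286 (np.int64(187), np.int64(201), 8) | 289 (np.int64(186), np.int64(203), 18) | 292 (np.int64(186), np.int64(203), 18) | 295 (np.int64(186), np.int64(203), 18) | 298 (np.int64(186), np.int64(203), 18) | 301 (np.int64(186), np.int64(205), 20) | 304 (np.int64(186), np.int64(217), 32) | 307 (np.int64(186), np.int64(217), 32) | 310 (np.int64(186), np.int64(203), 18) | 313 (np.int64(186), np.int64(203), 18) | 316 (np.int64(186), np.int64(203), 18) | 319 - | 322 (np.int64(186), np.int64(203), 18) | 325 - | 328 (np.int64(186), np.int64(203), 18) | 331 - | 334 (np.int64(186), np.int64(202), 17) | 337 (np.int64(186), np.int64(203), 18) | 340 (np.int64(186), np.int64(203), 18) | 343 (np.int64(186), np.int64(203), 18) | 346 (np.int64(186), np.int64(201), 16) | 349 - | 352 - | 355 - | 358 - | 361 - | 
(-5, 9, 16) [286.8 187. ]
(-5, -9, 16) [286.7 203.1]
(65, 9, 16) [352.  187.1]
(65, -9, 16) [350.9 203.1]
(72.5, 1, 13) [357.7 193.6]
(-32, 12, 56) [258.5 194.1]
(-32, -12, 56) [259.1 218.2]
(-32, -12, 18) [261.8 206.3]
(16, 12, 56) [309.7 194.1]
(16, -12, 56) [309.  218.2]
```

Emit:
jog_arm --motion '[{"x": 0,"y": 0,"z": 4,"ax": 0,"ay": 0,"az": 0},{"x": 0,"y": 0,"z": 4,"ax": 0,"ay": 0,"az": 0},{"x": 0,"y": 0,"z": 3,"ax": 0,"ay": 0,"az": 0},{"x": 0,"y": 0,"z": 2,"ax": 0,"ay": 0,"az": 0},{"x": 0,"y": 0,"z": 0.9,"ax": 0,"ay": 0,"az": 0}]'

```text
time_s: 2.2
tool_pos: [0.4562, -0.001, 0.0215]
tool_rot: [-179.8, 0.1, 64.9]
force: [0.4, 0.1, 1.0]
grip_width: 0.0872
grasp_force: 0.0
```

Emit:
jog_arm --motion '[{"x": 0,"y": 0,"z": 0,"ax": 0,"ay": 0,"az": 0},{"x": 0,"y": 0,"z": 0,"ax": 0,"ay": 0,"az": 0},{"x": 0,"y": 0,"z": 0,"ax": 0,"ay": 0,"az": 0},{"x": 0,"y": 0,"z": 0,"ax": 0,"ay": 0,"az": 0},{"x": 0,"y": 0,"z": 0,"ax": 0,"ay": 0,"az": 0}]' --claw -1 --squeeze 25

```text
time_s: 2.7
tool_pos: [0.4586, -0.0008, 0.0243]
tool_rot: [179.9, -0.1, 64.9]
force: [0.3, 0.0, -0.0]
grip_width: 0.0553
grasp_force: 0.0
```

Emit:
jog_arm --motion '[{"x": 0,"y": 0,"z": 0,"ax": 0,"ay": 0,"az": 0},{"x": 0,"y": 0,"z": 0,"ax": 0,"ay": 0,"az": 0},{"x": 0,"y": 0,"z": 0,"ax": 0,"ay": 0,"az": 0},{"x": 0,"y": 0,"z": 0,"ax": 0,"ay": 0,"az": 0},{"x": 0,"y": 0,"z": 0,"ax": 0,"ay": 0,"az": 0}]'

```text
time_s: 3.2
tool_pos: [0.459, -0.0011, 0.0241]
tool_rot: [179.9, -0.0, 64.9]
force: [1.2, 0.2, 4.9]
grip_width: 0.0312
grasp_force: 25.0
```

```bash
cat >> h.py <<'E'
SL=np.array([.5975,-.2044]); MY=-6.8
def m2w(x,y): 
    c,s=np.cos(np.radians(MY)),np.sin(np.radians(MY)); return SL+[c*x-s*y,s*x+c*y]
def w2m(P):
    c,s=np.cos(np.radians(MY)),np.sin(np.radians(MY)); d=np.array(P[:2])-SL; return np.array([c*d[0]+s*d[1],-s*d[0]+c*d[1]])*1000
E
python3 - <<'E'
from h import *
t=m2w(-.0745,-.006); print(t); plan(.459,-.001,.12,64.9,3); print(); plan(*t,.12,83.2,7,start=(.459,-.001,.12,64.9))
E
```

```text
[ 0.52281365 -0.2015367 ]
[np.float64(0.01), np.float64(0.0), np.float64(-3.2)] [np.float64(0.03), np.float64(-0.02), np.float64(-0.01)]
[np.float64(0.0), np.float64(0.0), np.float64(-3.2)] [np.float64(0.03), np.float64(-0.02), np.float64(-0.01)]
[np.float64(0.0), np.float64(0.0), np.float64(-3.2)] [np.float64(0.03), np.float64(-0.02), np.float64(-0.01)]

[np.float64(-2.21), np.float64(2.04), np.float64(0.0)] [np.float64(-0.0), np.float64(0.0), np.float64(-2.61)]
[np.float64(-2.3), np.float64(1.94), np.float64(0.0)] [np.float64(-0.0), np.float64(0.0), np.float64(-2.61)]
[np.float64(-2.38), np.float64(1.83), np.float64(0.0)] [np.float64(-0.0), np.float64(0.0), np.float64(-2.61)]
[np.float64(-2.47), np.float64(1.72), np.float64(0.0)] [np.float64(-0.0), np.float64(0.0), np.float64(-2.61)]
[np.float64(-2.54), np.float64(1.61), np.float64(0.0)] [np.float64(-0.0), np.float64(0.0), np.float64(-2.61)]
[np.float64(-2.61), np.float64(1.49), np.float64(0.0)] [np.float64(-0.0), np.float64(0.0), np.float64(-2.61)]
[np.float64(-2.68), np.float64(1.37), np.float64(0.0)] [np.float64(-0.0), np.float64(0.0), np.float64(-2.61)]
```

Emit:
jog_arm --motion '[{"x": 0,"y": 0,"z": -1.5,"ax": 0,"ay": 0,"az": 0},{"x": 0,"y": 0,"z": -2.5,"ax": 0,"ay": 0,"az": 0},{"x": 0,"y": 0,"z": -2.5,"ax": 0,"ay": 0,"az": 0},{"x": 0,"y": 0,"z": -2.1,"ax": 0,"ay": 0,"az": 0},{"x": 0,"y": 0,"z": -1,"ax": 0,"ay": 0,"az": 0}]'

```text
time_s: 3.7
tool_pos: [0.458, -0.0007, 0.1206]
tool_rot: [180.0, -0.1, 64.9]
force: [-0.4, -0.8, -0.5]
grip_width: 0.0315
grasp_force: 25.0
```

Emit:
jog_arm --motion '[{"x": -2.2,"y": 2.05,"z": 0,"ax": 0,"ay": 0,"az": -2.6},{"x": -2.3,"y": 1.95,"z": 0,"ax": 0,"ay": 0,"az": -2.6},{"x": -2.4,"y": 1.85,"z": 0,"ax": 0,"ay": 0,"az": -2.6},{"x": -2.5,"y": 1.7,"z": 0,"ax": 0,"ay": 0,"az": -2.6},{"x": -2.55,"y": 1.6,"z": 0,"ax": 0,"ay": 0,"az": -2.6}]'

```text
time_s: 4.2
tool_pos: [0.5026, -0.1455, 0.1183]
tool_rot: [-179.9, -0.0, 78.0]
force: [0.8, -0.5, -0.5]
grip_width: 0.0315
grasp_force: 25.0
```

Emit:
jog_arm --motion '[{"x": -2.6,"y": 1.5,"z": 0,"ax": 0,"ay": 0,"az": -2.6},{"x": -2.7,"y": 1.4,"z": 0,"ax": 0,"ay": 0,"az": -2.6},{"x": 0,"y": 0,"z": 0,"ax": 0,"ay": 0,"az": 0},{"x": 0,"y": 0,"z": 0,"ax": 0,"ay": 0,"az": 0},{"x": 0,"y": 0,"z": 0,"ax": 0,"ay": 0,"az": 0}]'

```text
time_s: 4.7
tool_pos: [0.5213, -0.2007, 0.1186]
tool_rot: [-179.9, -0.1, 83.1]
force: [-0.5, 0.0, -0.7]
grip_width: 0.0311
grasp_force: 25.0
```

Run:
```python
from h import *
s=env.get_obs(); print(s['tool_pos'],s['tool_rot'],s['time_s'],s['force'],s['grip_width'])
a,p=shot('wrist','w2')
for q in ((0,22,34),(0,22,12),(0,-30,12),(0,30,12),(-110,62,12)): print(q,np.round(proj(p,[*m2w(q[0]/1e3,q[1]/1e3),q[2]/1e3])))
Rz=R.from_euler('z',s['tool_rot'][2]-90,degrees=True)
for q in ((65,9,16),(65,-9,16),(84.5,10,13),(16,12,56),(-5,9,16)): print(q,np.round(proj(p,np.array(s['tool_pos'])-[0,0,.024]+Rz.apply(np.array(q)/1e3)),1))
```

```text
[ 0.52129418 -0.20074932  0.11859005] [-1.79880155e+02 -6.77007733e-02  8.31237663e+01] 4.7 [-0.48705134  0.01949387 -0.71350781] 0.03108783145756493
(0, 22, 34) [373. 183.]
(0, 22, 12) [366. 178.]
(0, -30, 12) [362. 230.]
(0, 30, 12) [367. 169.]
(-110, 62, 12) [246. 133.]
(65, 9, 16) [387.8 239.5]
(65, -9, 16) [384.7 265. ]
(84.5, 10, 13) [416.4 236.1]
(16, 12, 56) [317.1 267. ]
(-5, 9, 16) [276.4 239.6]
```

View pics/w2.png

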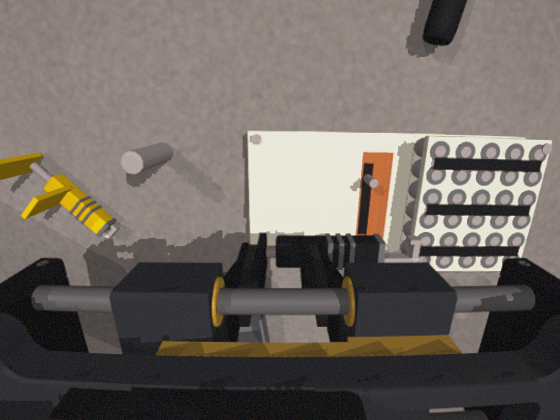

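The wrist view shows the squeezed hook out at (417,250), with its barb side facing up and left. The post is at (373,182) top and (366,178) foot, as predicted. The tray and tape roll are clear of the gripper. Next I'll refine the post and the gripped probe numerically.

Run:
```python
from h import *
p=load('w2'); im=cv2.imread('pics/w2.png'); g=im.max(2)
for c in list(range(272,292,2))+list(range(296,330,6))+list(range(366,390,2)):
    r=np.where(g[225:275,c]<70)[0]+225; print(c,(int(r.min()),int(r.max())) if len(r) else '-',end=' | ')
print()
c=cv2.resize(im[150:280,330:450],None,fx=5,fy=4.6,interpolation=2)
d=cv2.resize(im[225:275,260:340],None,fx=5,fy=5,interpolation=2)
cv2.imwrite('pics/c2.png',c)
```

```text
272 - | 274 - | 276 (240, 265) | 278 (236, 267) | 280 (236, 267) | 282 (236, 267) | 284 (236, 267) | 286 (236, 267) | 288 (236, 267) | 290 (236, 267) | 296 (236, 267) | 302 (236, 274) | 308 (236, 274) | 314 (236, 274) | 320 (236, 274) | 326 (236, 274) | 366 (225, 274) | 368 (236, 274) | 370 (236, 274) | 372 (236, 274) | 374 (235, 274) | 376 (238, 274) | 378 (241, 274) | 380 (263, 274) | 382 (263, 274) | 384 (263, 274) | 386 (263, 274) | 388 (263, 274) |
```

View pics/c2.png

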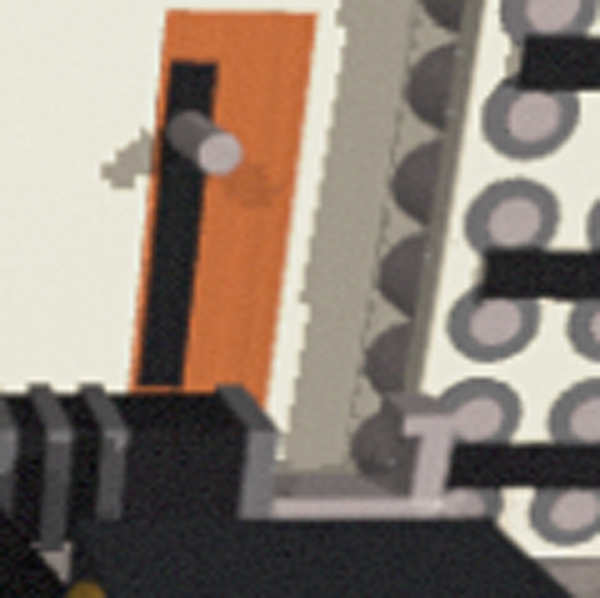

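The crop shows the post top at about (374,183), the slot from (368,163) to (362,234), and the barb end of the hook spanning (411–421, 240–243). The nose face's left edge is at about (385,243).

Run:
```python
from h import *
p=load('w2'); c=lambda u,v,z:w2m(onz(p,330+(u-2)/5,150+(v-2)/4.6,z))
zz=.1186-.024
print('tcp',w2m([.5213,-.2007]))
print('post top',c(221,154,.034),'foot',c(187,135,.012),'slot ends',c(193,62,.012),c(162,385,.012))
print('slot sides mid',c(150,240,.012),c(200,240,.012))
print('barb end L/R',c(405,412,zz+.013),c(458,408,zz+.013),'bar/barb inner',c(405,436,zz+.013))
print('nose left front edge top',c(275,432,zz+.016),'shank outer near nose',c(275,500,zz+.013),c(275,515,zz+.013))
```

```text
tcp [-76.1020664  -5.34841  ]
post top [ 0.60724152 22.11062295] foot [ 0.79016763 20.94125658] slot ends [ 0.67750873 35.70795135] [  0.5365701  -33.43895551]
slot sides mid [-4.42015354 -1.13677099] [ 5.15079855 -1.1293414 ]
barb end L/R [4.8839126  2.37907375] [11.77167802  2.94469275] bar/barb inner [ 5.3911334  -1.28750361]
nose left front edge top [-12.86019526   0.80654001] shank outer near nose [-10.56042285 -11.14986407] [-10.29331436 -13.53619809]
```

Emit:
jog_arm --motion '[{"x": 0,"y": 0.2,"z": 2.5,"ax": 0,"ay": 0,"az": 0},{"x": 0,"y": 0,"z": 2.5,"ax": 0,"ay": 0,"az": 0},{"x": 0,"y": 0,"z": 1.8,"ax": 0,"ay": 0,"az": 0},{"x": 0,"y": 0,"z": 0.8,"ax": 0,"ay": 0,"az": 0},{"x": 0,"y": 0,"z": 0.2,"ax": 0,"ay": 0,"az": 0}]'

```text
time_s: 5.25
tool_pos: [0.5234, -0.2014, 0.0408]
tool_rot: [-179.9, -0.0, 83.1]
force: [-0.4, 0.4, -0.8]
grip_width: 0.0314
grasp_force: 25.0
```

Emit:
jog_arm --motion '[{"x": 0,"y": 0,"z": 0.1,"ax": 0,"ay": 0,"az": 0},{"x": 0,"y": 0,"z": 0.1,"ax": 0,"ay": 0,"az": 0},{"x": 0,"y": 0,"z": 0,"ax": 0,"ay": 0,"az": 0},{"x": 0,"y": 0,"z": 0,"ax": 0,"ay": 0,"az": 0},{"x": 0,"y": 0,"z": 0,"ax": 0,"ay": 0,"az": 0}]'

```text
time_s: 5.75
tool_pos: [0.5242, -0.2027, 0.04]
tool_rot: [180.0, -0.0, 83.1]
force: [-0.3, -0.0, -0.9]
grip_width: 0.0315
grasp_force: 25.0
```

Run:
```python
from h import *
s=env.get_obs(); print(s['tool_pos'],s['tool_rot'],s['time_s'],s['force'],s['grip_width'],w2m(s['tool_pos']))
a,p=shot('wrist','w3')
cv2.imwrite('pics/c3.png',cv2.resize(a[140:280,320:470,::-1],None,fx=5,fy=4.2,interpolation=2))
```

```text
[ 0.52423306 -0.2026544   0.03996621] [ 1.79956535e+02 -7.17069189e-03  8.30666562e+01] 5.75 [-0.33316979 -0.03983947 -0.85499113] 0.031459319849155926 [-72.95823118  -6.94178069]
```

View pics/c3.png

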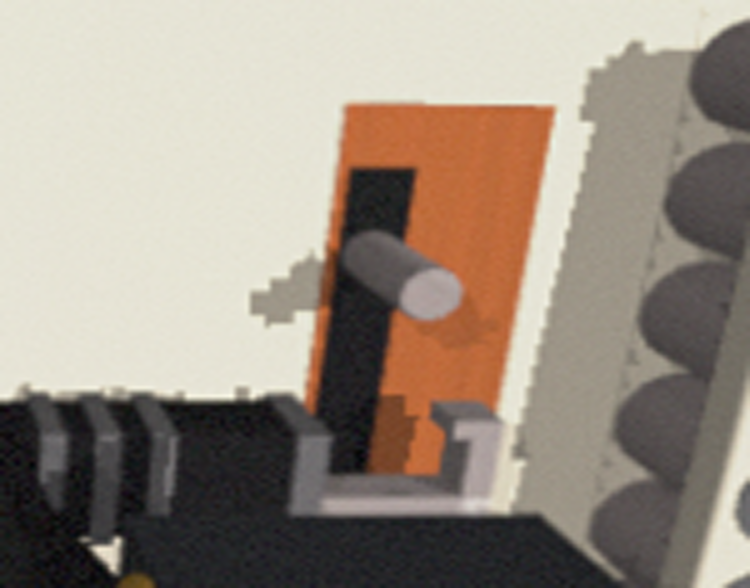

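The crop shows the hook to the right of the post, and their lines match: the post's top is at crop (431,294) and its foot at (372,250). The nose edge is at crop (330,435) and the barb at crop (432–500,402–425).

Run:
```python
from h import *
p=load('w3'); c=lambda u,v,z:np.round(w2m(onz(p,320+(u-2)/5,140+(v-2)/4.2,z)),1)
zz=.0392-.024
print('post',c(431,294,.034),c(371,252,.012))
print('barb top face corners',c(432,404,zz+.013),c(485,401,zz+.013),c(450,425,zz+.013),c(500,420,zz+.013))
print('nose',c(330,436,zz+.016),'shank inner/outer top',c(330,500,zz+.013),c(330,512,zz+.013))
```

```text
post [ 0.2 22.3] [ 0.8 22.2]
barb top face corners [5.2 2.7] [12.1  3.2] [ 8.  -0.8] [14.5 -0. ]
nose [-8.7 -1.2] shank inner/outer top [ -6.3 -13.5] [ -6.1 -15.6]
```

Emit:
jog_arm --motion '[{"x": 0.5,"y": 0,"z": 0.1,"ax": 0,"ay": 0,"az": 0},{"x": 0.5,"y": 0,"z": 0,"ax": 0,"ay": 0,"az": 0},{"x": 0.5,"y": 0,"z": 0,"ax": 0,"ay": 0,"az": 0},{"x": 0.4,"y": 0,"z": 0,"ax": 0,"ay": 0,"az": 0},{"x": 0.3,"y": 0,"z": 0,"ax": 0,"ay": 0,"az": 0}]'

```text
time_s: 6.3
tool_pos: [0.5268, -0.18, 0.0385]
tool_rot: [180.0, -0.0, 83.1]
force: [0.4, 0.7, -1.2]
grip_width: 0.0315
grasp_force: 25.0
```

Emit:
jog_arm --motion '[{"x": 0.2,"y": 0,"z": 0,"ax": 0,"ay": 0,"az": 0},{"x": 0.1,"y": 0,"z": 0,"ax": 0,"ay": 0,"az": 0},{"x": 0.1,"y": 0,"z": 0,"ax": 0,"ay": 0,"az": 0},{"x": 0,"y": 0,"z": 0,"ax": 0,"ay": 0,"az": 0},{"x": 0,"y": 0,"z": 0,"ax": 0,"ay": 0,"az": 0}]'

```text
time_s: 6.8
tool_pos: [0.5271, -0.1769, 0.0386]
tool_rot: [180.0, 0.0, 83.1]
force: [0.5, -0.3, -0.9]
grip_width: 0.0318
grasp_force: 25.0
```

Run:
```python
from h import *
s=env.get_obs(); print(s['tool_pos'],s['tool_rot'],s['time_s'],s['force'],s['grip_width'],w2m(s['tool_pos']))
a,p=shot('wrist','w4')
cv2.imwrite('pics/c4.png',cv2.resize(a[160:290,330:470,::-1],None,fx=5,fy=4.5,interpolation=2))
```

```text
[ 0.52708771 -0.17694672  0.03857006] [1.79993215e+02 2.07357593e-03 8.30546014e+01] 6.8 [ 0.46474569 -0.32499256 -0.90460461] 0.03176950038880557 [-73.16755751  18.92306914]
```

View pics/c4.png

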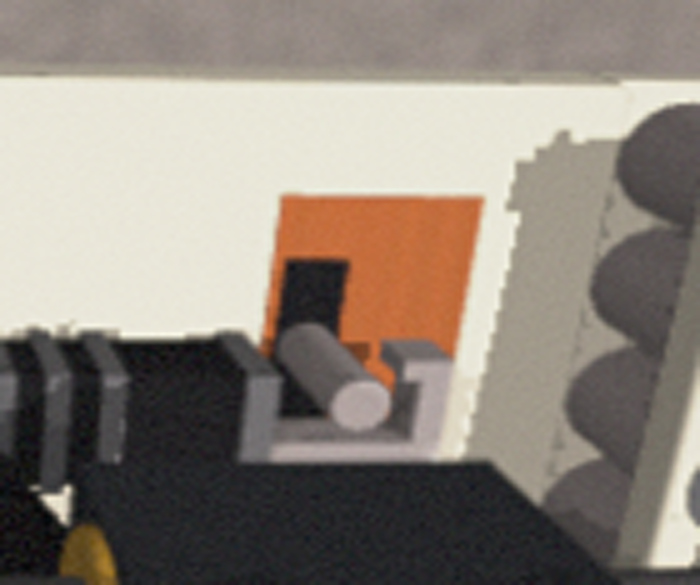

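The post is now inside the hook's mouth: its top is at crop (360,405), between the nose at crop (260,400) and the barb at crop (400,380). From here I'll creep in by feel.

Emit:
jog_arm --motion '[{"x": 0.1,"y": 0,"z": 0,"ax": 0,"ay": 0,"az": 0},{"x": 0.1,"y": 0,"z": 0,"ax": 0,"ay": 0,"az": 0},{"x": 0.1,"y": 0,"z": 0,"ax": 0,"ay": 0,"az": 0},{"x": 0,"y": 0,"z": 0,"ax": 0,"ay": 0,"az": 0},{"x": 0,"y": 0,"z": 0,"ax": 0,"ay": 0,"az": 0}]'

```text
time_s: 7.35
tool_pos: [0.5275, -0.1737, 0.0386]
tool_rot: [180.0, -0.0, 83.1]
force: [-1.0, -0.9, 0.1]
grip_width: 0.0314
grasp_force: 25.0
```

Run:
```python
from h import *
p=load('w4'); c=lambda u,v,z:np.round(w2m(onz(p,330+(u-2)/5,160+(v-2)/4.5,z)),1)
zz=.0384-.024
print('post',c(360,405,.034),c(309,350,.012))
print('barb top edge',c(403,362,zz+.013),c(452,359,zz+.013),'nose',c(281,378,zz+.016),'shank in/out',c(277,443,zz+.013),c(277,460,zz+.013))
```

```text
post [ 0.1 22.3] [ 1.5 21. ]
barb top edge [ 7.8 25.8] [14.2 26.2] nose [-9.  24.8] shank in/out [-7.3 13.1] [-6.9 10.3]
```

Emit:
jog_arm --motion '[{"x": 0.05,"y": 0,"z": 0,"ax": 0,"ay": 0,"az": 0},{"x": 0.05,"y": 0,"z": 0,"ax": 0,"ay": 0,"az": 0},{"x": 0,"y": 0,"z": 0,"ax": 0,"ay": 0,"az": 0},{"x": 0,"y": 0,"z": 0,"ax": 0,"ay": 0,"az": 0},{"x": 0,"y": 0,"z": 0,"ax": 0,"ay": 0,"az": 0}]'

```text
time_s: 7.85
tool_pos: [0.5276, -0.1728, 0.0386]
tool_rot: [180.0, -0.0, 83.1]
force: [-0.5, -0.2, -0.9]
grip_width: 0.0315
grasp_force: 25.0
```

Emit:
jog_arm --motion '[{"x": 0.05,"y": 0,"z": 0,"ax": 0,"ay": 0,"az": 0},{"x": 0,"y": 0,"z": 0,"ax": 0,"ay": 0,"az": 0},{"x": 0,"y": 0,"z": 0,"ax": 0,"ay": 0,"az": 0},{"x": 0,"y": 0,"z": 0,"ax": 0,"ay": 0,"az": 0},{"x": 0,"y": 0,"z": 0,"ax": 0,"ay": 0,"az": 0}]'

```text
time_s: 8.35
tool_pos: [0.5277, -0.1723, 0.0386]
tool_rot: [180.0, -0.0, 83.1]
force: [-0.7, -0.9, -2.0]
grip_width: 0.0314
grasp_force: 25.0
```

Emit:
jog_arm --motion '[{"x": 0.04,"y": 0,"z": 0,"ax": 0,"ay": 0,"az": 0},{"x": 0,"y": 0,"z": 0,"ax": 0,"ay": 0,"az": 0},{"x": 0,"y": 0,"z": 0,"ax": 0,"ay": 0,"az": 0},{"x": 0,"y": 0,"z": 0,"ax": 0,"ay": 0,"az": 0},{"x": 0,"y": 0,"z": 0,"ax": 0,"ay": 0,"az": 0}]'

```text
time_s: 8.85
tool_pos: [0.5277, -0.172, 0.0386]
tool_rot: [180.0, 0.0, 83.1]
force: [-0.1, -0.3, 0.1]
grip_width: 0.0316
grasp_force: 25.0
```

Emit:
jog_arm --motion '[{"x": 0.04,"y": 0,"z": 0,"ax": 0,"ay": 0,"az": 0},{"x": 0,"y": 0,"z": 0,"ax": 0,"ay": 0,"az": 0},{"x": 0,"y": 0,"z": 0,"ax": 0,"ay": 0,"az": 0},{"x": 0,"y": 0,"z": 0,"ax": 0,"ay": 0,"az": 0},{"x": 0,"y": 0,"z": 0,"ax": 0,"ay": 0,"az": 0}]'

```text
time_s: 9.35
tool_pos: [0.5277, -0.1718, 0.0386]
tool_rot: [180.0, 0.0, 83.1]
force: [0.1, -2.5, -0.3]
grip_width: 0.0316
grasp_force: 25.0
```

Emit:
jog_arm --motion '[{"x": 0.04,"y": 0,"z": 0,"ax": 0,"ay": 0,"az": 0},{"x": 0,"y": 0,"z": 0,"ax": 0,"ay": 0,"az": 0},{"x": 0,"y": 0,"z": 0,"ax": 0,"ay": 0,"az": 0},{"x": 0,"y": 0,"z": 0,"ax": 0,"ay": 0,"az": 0},{"x": 0,"y": 0,"z": 0,"ax": 0,"ay": 0,"az": 0}]'

```text
time_s: 9.85
tool_pos: [0.5278, -0.1715, 0.0386]
tool_rot: [180.0, 0.0, 83.0]
force: [-0.3, -4.1, -1.2]
grip_width: 0.0314
grasp_force: 25.0
```

Run:
```python
from h import *
s=env.get_obs(); print(s['force'],s['wrist_torque'],s['time_s'],w2m(s['tool_pos']))
```

```text
[-0.26632768 -4.10259033 -1.20244058] [-0.91723187  0.18985834 -0.23838732] 9.85 [-73.15619924  24.42871343]
```

Contact is felt: Fy is −4.1 N, so the shank is on the post, which is in full depth. I'll back off about 1.5 mm to centre it in the pocket, then set the probe down on the deck.

Emit:
jog_arm --motion '[{"x": -0.08,"y": 0,"z": 0,"ax": 0,"ay": 0,"az": 0},{"x": -0.07,"y": 0,"z": 0,"ax": 0,"ay": 0,"az": 0},{"x": 0,"y": 0,"z": 0.1,"ax": 0,"ay": 0,"az": 0},{"x": 0,"y": 0,"z": 0.05,"ax": 0,"ay": 0,"az": 0},{"x": 0,"y": 0,"z": 0,"ax": 0,"ay": 0,"az": 0}]'

```text
time_s: 10.35
tool_pos: [0.5278, -0.1721, 0.037]
tool_rot: [180.0, -0.0, 83.1]
force: [-0.7, -1.8, 0.0]
grip_width: 0.0312
grasp_force: 25.0
```

Emit:
jog_arm --motion '[{"x": 0,"y": 0,"z": 0.05,"ax": 0,"ay": 0,"az": 0},{"x": 0,"y": 0,"z": 0,"ax": 0,"ay": 0,"az": 0},{"x": 0,"y": 0,"z": 0,"ax": 0,"ay": 0,"az": 0},{"x": 0,"y": 0,"z": 0,"ax": 0,"ay": 0,"az": 0},{"x": 0,"y": 0,"z": 0,"ax": 0,"ay": 0,"az": 0}]'

```text
time_s: 10.85
tool_pos: [0.5275, -0.1723, 0.0365]
tool_rot: [-180.0, -0.0, 83.1]
force: [-0.3, 0.3, -0.7]
grip_width: 0.0311
grasp_force: 25.0
```

Emit:
jog_arm --motion '[{"x": 0,"y": 0,"z": 0.03,"ax": 0,"ay": 0,"az": 0},{"x": 0,"y": 0,"z": 0,"ax": 0,"ay": 0,"az": 0},{"x": 0,"y": 0,"z": 0,"ax": 0,"ay": 0,"az": 0},{"x": 0,"y": 0,"z": 0,"ax": 0,"ay": 0,"az": 0},{"x": 0,"y": 0,"z": 0,"ax": 0,"ay": 0,"az": 0}]'

```text
time_s: 11.35
tool_pos: [0.5276, -0.1726, 0.0363]
tool_rot: [180.0, -0.0, 83.1]
force: [-0.4, 0.2, -0.5]
grip_width: 0.0316
grasp_force: 25.0
```

Emit:
jog_arm --motion '[{"x": 0,"y": 0,"z": 0.03,"ax": 0,"ay": 0,"az": 0},{"x": 0,"y": 0,"z": 0,"ax": 0,"ay": 0,"az": 0},{"x": 0,"y": 0,"z": 0,"ax": 0,"ay": 0,"az": 0},{"x": 0,"y": 0,"z": 0,"ax": 0,"ay": 0,"az": 0},{"x": 0,"y": 0,"z": 0,"ax": 0,"ay": 0,"az": 0}]'

```text
time_s: 11.85
tool_pos: [0.5277, -0.1726, 0.0362]
tool_rot: [180.0, -0.0, 83.1]
force: [-1.2, 1.1, 4.0]
grip_width: 0.0313
grasp_force: 25.0
```

On the deck (Fz 4 N). Now I'll open slowly, in steps.

Emit:
jog_arm --motion '[{"x": 0,"y": 0,"z": -0.02,"ax": 0,"ay": 0,"az": 0},{"x": 0,"y": 0,"z": 0,"ax": 0,"ay": 0,"az": 0},{"x": 0,"y": 0,"z": 0,"ax": 0,"ay": 0,"az": 0},{"x": 0,"y": 0,"z": 0,"ax": 0,"ay": 0,"az": 0},{"x": 0,"y": 0,"z": 0,"ax": 0,"ay": 0,"az": 0}]' --claw -0.22

```text
time_s: 12.35
tool_pos: [0.5276, -0.1727, 0.0361]
tool_rot: [180.0, 0.0, 83.1]
force: [-1.7, -0.2, 1.3]
grip_width: 0.0341
grasp_force: 6.5
```

Emit:
jog_arm --motion '[{"x": 0,"y": 0,"z": 0,"ax": 0,"ay": 0,"az": 0},{"x": 0,"y": 0,"z": 0,"ax": 0,"ay": 0,"az": 0},{"x": 0,"y": 0,"z": 0,"ax": 0,"ay": 0,"az": 0},{"x": 0,"y": 0,"z": 0,"ax": 0,"ay": 0,"az": 0},{"x": 0,"y": 0,"z": 0,"ax": 0,"ay": 0,"az": 0}]' --claw -0.15

```text
time_s: 12.85
tool_pos: [0.5279, -0.1726, 0.0361]
tool_rot: [180.0, 0.0, 83.1]
force: [0.2, -0.6, -0.8]
grip_width: 0.0367
grasp_force: 6.2
```

Emit:
jog_arm --motion '[{"x": 0,"y": 0,"z": 0,"ax": 0,"ay": 0,"az": 0},{"x": 0,"y": 0,"z": 0,"ax": 0,"ay": 0,"az": 0},{"x": 0,"y": 0,"z": 0,"ax": 0,"ay": 0,"az": 0},{"x": 0,"y": 0,"z": 0,"ax": 0,"ay": 0,"az": 0},{"x": 0,"y": 0,"z": 0,"ax": 0,"ay": 0,"az": 0}]' --claw -0.1

```text
time_s: 13.35
tool_pos: [0.5276, -0.1726, 0.0362]
tool_rot: [180.0, -0.0, 83.1]
force: [0.4, 0.1, -0.8]
grip_width: 0.0395
grasp_force: 5.5
```

Emit:
jog_arm --motion '[{"x": 0,"y": 0,"z": 0,"ax": 0,"ay": 0,"az": 0},{"x": 0,"y": 0,"z": 0,"ax": 0,"ay": 0,"az": 0},{"x": 0,"y": 0,"z": 0,"ax": 0,"ay": 0,"az": 0},{"x": 0,"y": 0,"z": 0,"ax": 0,"ay": 0,"az": 0},{"x": 0,"y": 0,"z": 0,"ax": 0,"ay": 0,"az": 0}]' --claw -0.05

```text
time_s: 13.85
tool_pos: [0.5276, -0.1726, 0.0362]
tool_rot: [180.0, -0.0, 83.1]
force: [-0.5, -0.7, -0.4]
grip_width: 0.0415
grasp_force: 4.7
```

Emit:
jog_arm --motion '[{"x": 0,"y": 0,"z": 0,"ax": 0,"ay": 0,"az": 0},{"x": 0,"y": 0,"z": 0,"ax": 0,"ay": 0,"az": 0},{"x": 0,"y": 0,"z": 0,"ax": 0,"ay": 0,"az": 0},{"x": 0,"y": 0,"z": 0,"ax": 0,"ay": 0,"az": 0},{"x": 0,"y": 0,"z": 0,"ax": 0,"ay": 0,"az": 0}]' --claw -0.02

```text
time_s: 14.35
tool_pos: [0.5276, -0.1726, 0.0362]
tool_rot: [180.0, -0.0, 83.1]
force: [-0.7, 0.1, -1.1]
grip_width: 0.0429
grasp_force: 4.3
```

At 42.9 mm the paddles still push back, so the plunger is past the barb-caught position (41 mm). I'll open fully.

Emit:
jog_arm --motion '[{"x": 0,"y": 0,"z": 0,"ax": 0,"ay": 0,"az": 0},{"x": 0,"y": 0,"z": 0,"ax": 0,"ay": 0,"az": 0},{"x": 0,"y": 0,"z": 0,"ax": 0,"ay": 0,"az": 0},{"x": 0,"y": 0,"z": 0,"ax": 0,"ay": 0,"az": 0},{"x": 0,"y": 0,"z": 0,"ax": 0,"ay": 0,"az": 0}]' --claw 0.03

```text
time_s: 14.85
tool_pos: [0.5278, -0.1726, 0.0363]
tool_rot: [180.0, -0.0, 83.1]
force: [-0.0, 0.1, -0.4]
grip_width: 0.0449
grasp_force: 0.0
```

Emit:
jog_arm --motion '[{"x": 0,"y": 0,"z": 0,"ax": 0,"ay": 0,"az": 0},{"x": 0,"y": 0,"z": 0,"ax": 0,"ay": 0,"az": 0},{"x": 0,"y": 0,"z": 0,"ax": 0,"ay": 0,"az": 0},{"x": 0,"y": 0,"z": 0,"ax": 0,"ay": 0,"az": 0},{"x": 0,"y": 0,"z": 0,"ax": 0,"ay": 0,"az": 0}]' --claw 0.7

```text
time_s: 15.35
tool_pos: [0.5276, -0.1726, 0.0362]
tool_rot: [180.0, -0.0, 83.1]
force: [-0.3, -0.6, 0.3]
grip_width: 0.072
grasp_force: 0.0
```

Emit:
jog_arm --motion '[{"x": 0,"y": 0,"z": -1.5,"ax": 0,"ay": 0,"az": 0},{"x": 0,"y": 0,"z": -2.5,"ax": 0,"ay": 0,"az": 0},{"x": 0,"y": 0,"z": -3,"ax": 0,"ay": 0,"az": 0},{"x": 0,"y": 0,"z": -3,"ax": 0,"ay": 0,"az": 0},{"x": 0,"y": 0,"z": -1,"ax": 0,"ay": 0,"az": 0}]'

```text
time_s: 15.85
tool_pos: [0.5296, -0.1735, 0.1505]
tool_rot: [179.6, -0.0, 83.0]
force: [-0.0, 0.0, 0.2]
grip_width: 0.074
grasp_force: 0.0
```

Run:
```python
from h import *
s=env.get_obs(); print(s['tool_pos'],s['force'],s['time_s'],s['grip_width'])
a,p=shot('wrist','w5')
cv2.imwrite('pics/c5.png',cv2.resize(a[120:270,240:440,::-1],None,fx=4,fy=4,interpolation=2))
for q in ((-4-65-32+4.5,20,52),(-4,20,21),(0,22,34)): print(np.round(proj(p,[*m2w(q[0]/1e3,q[1]/1e3),q[2]/1e3])))
```

```text
[ 0.52961617 -0.17351908  0.15046474] [-0.04789211  0.01105834  0.19338347] 15.85 0.07402102088733703
[256. 211.]
[348. 201.]
[355. 203.]
```

View pics/c5.png

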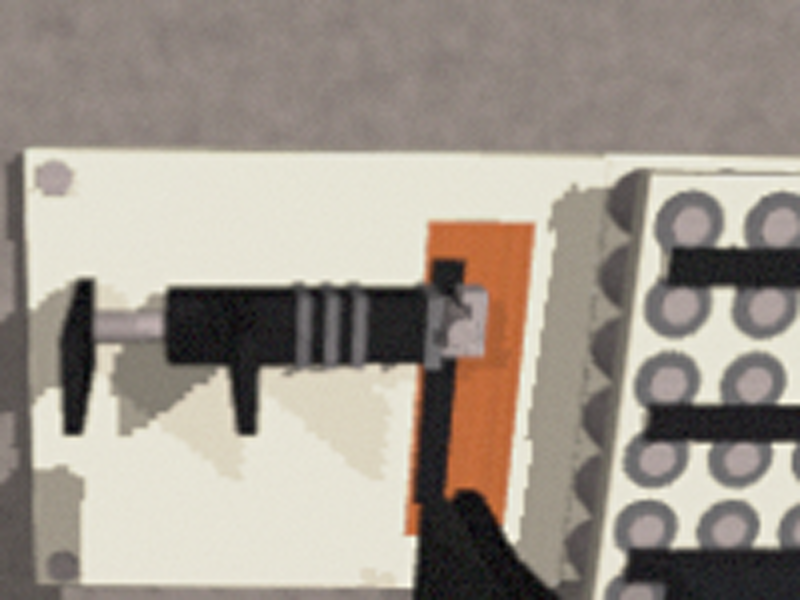

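The crop shows the probe lying flat on the deck. The hook is closed round the post at crop (460,320), and the rod length suggests about 4 mm of plunger travel, so I'm handing it in.

```bash
python3 -c "
from cell import env
print(env.sign_off())"
```

```text
the job is handed in; nothing more can be done
None
```

I handed the job in at about 16 s of the 42 s allowed: the hook is closed on the bare post, the probe lies flat on the deck, and the arm is clear. The sign-off gave no verdict. The highest side force I read with the hook on the post was 4.1 N.

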